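# Set the hot-air nozzle height two true turns down on a rework stand

## Robot

A 6-joint arm with a two-finger parallel gripper is mounted at the origin on the work surface. World frame = base frame: x ahead of the robot, y to its left, z up, the work surface at z = 0. Lengths are in m, angles in rad, forces in N, time in s.
With the tool pointing down it reaches from about 0.35 to 1 m from the base axis. Payload 7.1 kg.
Tool frame: the origin (TCP) lies at the very end of the fingers, on their centre line; the grasp point (between the pads) lies 19 mm behind it; z points along the fingers, y is the line along which they close (so a half turn about z gives the same grasp; the last joint's range is limited). The gripper opens to 85 mm and grips with 20 to 120 N. Pads are 22 mm wide; open, the fingers measure 114 mm over their backs; the gripper's body (76 mm by 85 mm) begins 54 mm behind the grasp point. The pads swing forward as they close: fully open they stand 13 mm farther back than shut.
Start: joints at [1.085, 0.423, 1.63, -0, 1.089, -0.019], TCP at [0.281, 0.558, 0.231] pointing down, gripper open.
Joint ranges: [-3, 3], [-0.9, 2.11], [0.09, 2.58], [-1.31, 4.45], [0.11, 2.69], [-2.54, 2.54]. Speed limits (rad/s): [2.39, 2.39, 3.01, 3.14, 3.14, 3.14].

## Interface

Orientations are given as [roll, pitch, yaw] about the fixed x, y, z axes, in that order (R = Rz(yaw) Ry(pitch) Rx(roll)).
In Python, from cell import telemetry, eyes, manip gives the robot as it stands.
- The arm moves only by the tool servo_tool, never from a script. Its argument "series" is a list of rows, each an object of numbers: "gripper": the opening, from -1 (shut) to 1 (fully open); "x", "y", "z": the shift along the tool's x, y, z in cm; "twist": the turn about the tool's z in rad. In form: [{"gripper": .., "x": .., "y": .., "z": .., "twist": ..}, ...]. A call has 1 to 20 rows; each row shifts and turns the commanded pose from where the row before left it, along the tool's axes as they then stand; what a row does not reach is not made up. A row lasts 1/8 s, in which the tool goes at most 62.5 mm and 10.7 degrees, less where a joint would pass 70% of its speed; a pose out of reach is approached as far as the arm can. A call with a gripper value outside its range is refused whole. The fingers move at their own pace and stop on an object; "grip_force" is the grip in N (left out, the last holds). Time passes only in rows, so rows that do not move let the fingers close. It gives the time, the measured TCP pose, the force, the opening and the grip force at its end, in the units of the state.
- telemetry.state(): the state, without advancing time (a new reading comes with each control period).
- eyes.snapshot(name): name is "scene" or "top"; returns a dict with "img" (384x512x3 uint8, red, green, blue), "fovy" (degrees; the focal length in pixels is half the picture's height over the tangent of half this angle, whatever the lens; pixels are square), "cx", "cy" (the principal point, pixels), "extrinsics" (4x4, takes a point from camera to world coordinates). Camera axes: x right, y up, looking along -z (the intrinsics and any distortion apply to the point x, -y, -z); pixel columns grow to the right and rows downward; lengths in m; the calibration is good to about 2 mm. A picture is of the moment at which its call begins. There is no depth.
- manip.hand_in(): hands the job in; it is judged then, once.
The state is a dict: "t": time; "joints": joint angles; "joint_vel": joint speeds; "joint_torque": joint torques, N m; "ee_pos": TCP position; "ee_rot": TCP orientation; "force": force on the tool from outside, world axes, zero at the start; "wrist_torque": the same for the moment, N m; "opening": finger opening in m; "finger_force": force on a finger pad.
Only numpy, scipy, OpenCV 4.12 (cv2) and the standard library are available. Lean on these libraries where they do the work, as an engineer would, in place of code of your own. Each camera call takes 0.05 s, during which the arm holds its last target. There are 200 camera calls.

## Task

Push the board carriage of the rework stand fully home against its stop, gently, so that the chip lies under the hot-air nozzle. Then lower the nozzle with the handwheel on top of the stand (clockwise seen from above lowers it): take up the wheel's slack first, and from the moment it bites and the screw really begins to turn give exactly two full turns, without winding past and coming back. Let go of the wheel and leave the other things on the bench alone.

Things in the scene. Friction and masses are not known exactly. Their poses are not given: they have to be found in the camera images.
- stand: Fixed grey hot-air rework stand. Origin: centre of the underside of its base plate (200 mm in x, 360 in y, 18 thick) on the bench; x points to the column side, y along the carriage rails towards the end stop, z up. Column at x=+50, y=0: two upright rods at y=-42 and +42, the feed screw between them, a blue bridge (50 x 124 mm, top 228 mm above the bench) over them, the handwheel on top.
- handpiece (a point): Top of the blue upright hot-air handpiece (36 mm thick, 52 at its holder), 195 mm above the bench, at x=-50, y=0 of the stand. It belongs to the aluminium head that rides on the two rods (118 mm wide in y, x from 27 to 73 mm, 100 to 155 mm above the bench) and carries the nozzle.
- wheel_centre (a point): Fixed point on the handwheel's upright axis at the rim's mid height, 252 mm above the bench. Black three-spoked steel handwheel, rim 102 mm across outside, 12 mm thick, lying level; nothing but its grip stands above it (the hub ends 267 mm above the bench). Clockwise seen from above lowers the nozzle. It stays where it is left.
- dial (a point): Centre of the aluminium dial, 48 mm across, seen below the wheel between its spokes; fixed to the screw, its red mark turns only with the screw. The wheel drives the screw through a worn dog coupling: 0.1 to 0.77 turn of clockwise slack is left at the start, not known. In the slack it takes under 1 N at the grip; once it bites, 5 to 9 N while turning.
- grip (a point): Middle of the black revolving grip on the wheel's rim, 45 mm from the wheel's axis, 286 mm above the bench; travels with the wheel. An upright barrel, 21 mm thick at the middle, 44 mm tall (262 to 306 mm above the bench); it spins freely on its own pin, so it can be held with the gripper at a constant heading while it goes round.
- nozzle_tip (a point): Centre of the steel nozzle's mouth, 12 mm across, about 42 mm above the bench at the start. It sinks 1.0 mm for each full turn of the screw (so 2.0 mm is wanted) and does not move while the wheel runs in its slack.
- carriage: Aluminium board carriage (66 x 190 mm) with a green phone logic board, on two rails of the stand. Its axes are the stand's; its origin coincides with the stand's origin when it is fully home against the end stop, and lies 25 to 65 mm from it along the stand's -y when pulled out, as at the start. Sliding it takes about 2.5 N; it stays where it is left.
- tab (a point): Centre of the outer face of the carriage's red upright end tab (50 mm wide in the stand's x, 6 mm thick, 24 to 70 mm above the bench); the face looks along the stand's -y. Push it along the stand's +y to send the carriage home; at home it lies 111 mm from the stand's origin in -y and 50 mm in -x. It moves with the carriage.
- spare_nozzle_a: Small steel spare nozzle, 24 mm wide, 30 mm tall, standing on the stand's base plate near its right rear corner; bystander. Origin at the centre of its underside.
- spare_nozzle_b: Another spare nozzle, same size, standing on the base plate at its left end; bystander.
- analog_meter: Black analogue multimeter, 100 x 145 x 50 mm, lying on the bench to the left; bystander. Origin at the centre of its underside.
- digital_meter: Yellow digital multimeter, 145 x 72 x 42 mm, lying on the bench to the right; bystander. Origin at the centre of its underside.
- glass_mug: Glass mug, 76 mm across, 90 mm tall, to the left; bystander. Origin at the centre of its underside.
- phone: Black phone, 148 x 72 x 9 mm, lying beyond the stand; bystander. Origin at the centre of its underside.
- screwdriver: Red-handled screwdriver, 160 mm long, lying beyond the stand to the right; bystander.
- solder_spool: Solder spool, 64 mm across, 38 mm tall, beyond the stand to the left; bystander. Origin at the centre of its underside.

How it is judged:
On the way, in this order (a step that is already met when the one before it is completed fails the run):
1. the board carriage is fully home against its stop (within 2 mm) (y of carriage in the frame of stand above -0.002 m), for 0.2 s.
2. the slack is taken up and the nozzle has begun to sink (0.2 mm) (distance of nozzle_tip from where it was at the start of the episode above 0.0002 m), for 0.1 s.
At the end, for the whole second after the job is handed in: The nozzle has sunk by 2.0 mm from where it started, within 0.12 mm (two turns of the screw, within an eighth of a turn), and the carriage is still within 2 mm of its stop (distance of nozzle_tip from where it was at the start of the episode between 0.00188 and 0.00212 m and y of carriage in the frame of stand above -0.002 m); the robot touches nothing.
It fails at once if the nozzle was wound down more than 2.3 mm (distance of nozzle_tip from where it was at the start of the episode above 0.0023 m).
It fails at once if a bystander was moved more than 20 mm (distance of any of analog_meter, digital_meter, glass_mug, phone, screwdriver, solder_spool, spare_nozzle_a, spare_nozzle_b from where it was at the start of the episode above 0.02 m).
It fails at once if the carriage was pressed with more than 35 N (contact force between the fingers and carriage above 35 N).
It also fails if it takes over 72 s, if anything falls off the work surface, if the arm or the gripper's body presses on something with over 40 N, if the wrist force passes 120 N, or if a joint passes its speed limit or range.

## Working session

There is one attempt and no reset: what is moved stays moved. The work goes in short steps, Python scripts to look and compute and a tool call to move; the robot and the scene stay as the last step left them, time stands still between calls to the robot, and variables do not carry over. Pictures are saved under pics/ and viewed, at most 10 in all, crops included, and the job is handed in when it is done.

Besides the shell and the picture viewer there is one more tool, called by a JSON object that holds its "fn" and its "kwargs". servo_tool: Moves the arm, as the interface text tells. Its arguments: {"type":"object","properties":{"series":{"type":"array","items":{"type":"object","properties":{"gripper":{"type":"number"},"x":{"type":"number"},"y":{"type":"number"},"z":{"type":"number"},"twist":{"type":"number"}}}},"grip_force":{"type":"number"}},"required":["series"]}

```bash
mkdir -p pics
python3 - <<'E'
from cell import telemetry, eyes
import cv2,pickle
for n in("scene","top"):
    s=eyes.snapshot(n); pickle.dump(s,open(n+".pkl","wb"))
    cv2.imwrite(f"pics/{n}0.png",cv2.resize(s["img"][:,:,::-1],(800,600),interpolation=cv2.INTER_CUBIC))
    print({k:v for k,v in s.items() if k!="img"})
print(telemetry.state())
E
```

```text
{'fovy': 45.00495157884335, 'cx': 259.16434914615394, 'cy': 191.3349213588855, 'extrinsics': array([[-0.70843702, -0.3891128 ,  0.58881934,  1.36905305],
       [ 0.70576824, -0.38719817,  0.59326955,  0.76930325],
       [-0.00285901,  0.83586411,  0.54892898,  0.90280522],
       [ 0.        ,  0.        ,  0.        ,  1.        ]])}
{'fovy': 42.40867798751291, 'cx': 255.37252508200376, 'cy': 194.38839345138013, 'extrinsics': array([[-0.02495281,  0.99667573, -0.07755545,  0.51148237],
       [-0.99967555, -0.02527419, -0.00316498,  0.00965354],
       [-0.00511461,  0.07745131,  0.99698302,  1.79500671],
       [ 0.        ,  0.        ,  0.        ,  1.        ]])}
{'t': 0.1, 'joints': array([ 1.08500462e+00,  4.23765892e-01,  1.63059945e+00, -1.28254591e-05,
        1.08863384e+00, -1.90031976e-02]), 'joint_vel': array([ 0.00170132, -0.00097903, -0.00131082,  0.00035102,  0.00039681,
       -0.00043017]), 'joint_torque': array([-1.33362966e-03, -5.58425403e+01, -2.82443243e+01, -1.07416961e-04,
        3.03189503e-03,  3.02353794e-05]), 'ee_pos': array([0.28101292, 0.55770628, 0.23062807]), 'ee_rot': array([-3.14018616e+00, -1.53742142e-05,  2.67481009e+00]), 'force': array([0.50043717, 0.12870036, 0.33488506]), 'wrist_torque': array([0.01171306, 0.00882502, 0.01922018]), 'finger_force': 0.0, 'opening': 0.08509285536706757}
```

View pics/scene0.png

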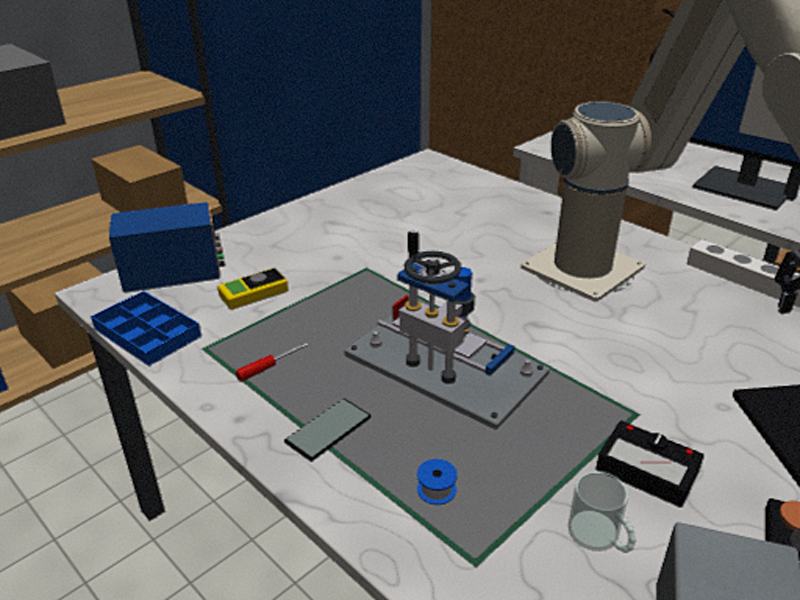

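View pics/top0.png

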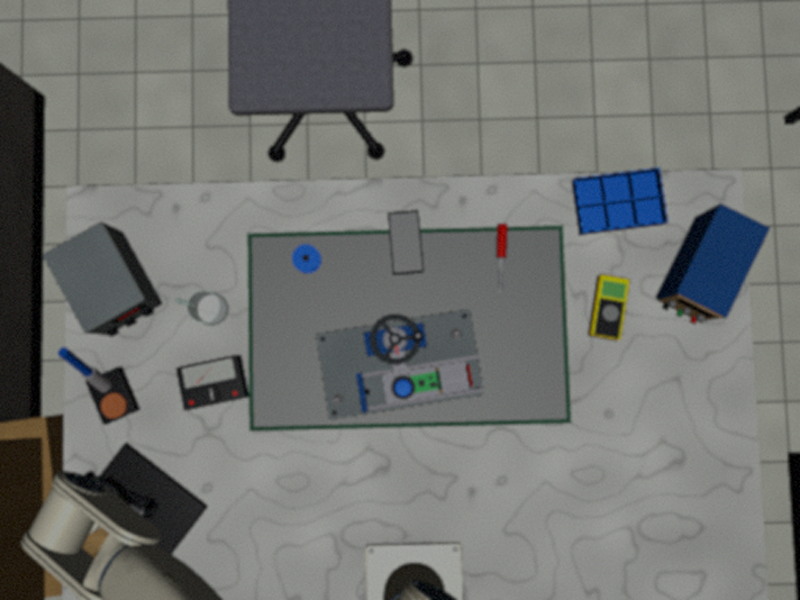

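The scene is clear: the stand is in the middle with its column on the far side. The red tab is at about (470,376) in the top view and the end stop is at (363,392). I'll enlarge both views.

Run:
```python
import cv2,pickle
for n,(x,y,w,h) in dict(top=(196,188,120,90),scene=(216,140,144,108)).items():
    s=pickle.load(open(n+".pkl","rb"))["img"][y:y+h,x:x+w,::-1]
    cv2.imwrite(f"pics/{n}1.png",cv2.resize(s,(800,600),interpolation=cv2.INTER_CUBIC))
```

```text
(no output)
```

View pics/top1.png

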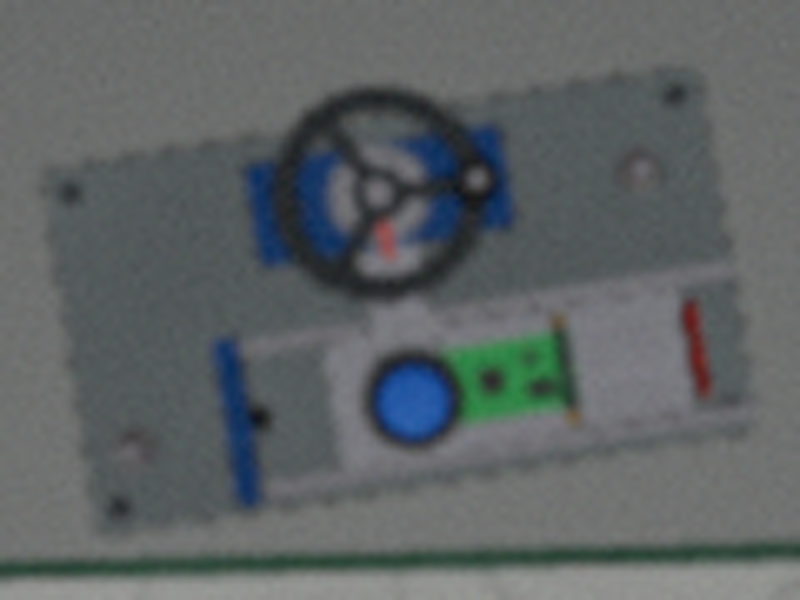

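View pics/scene1.png

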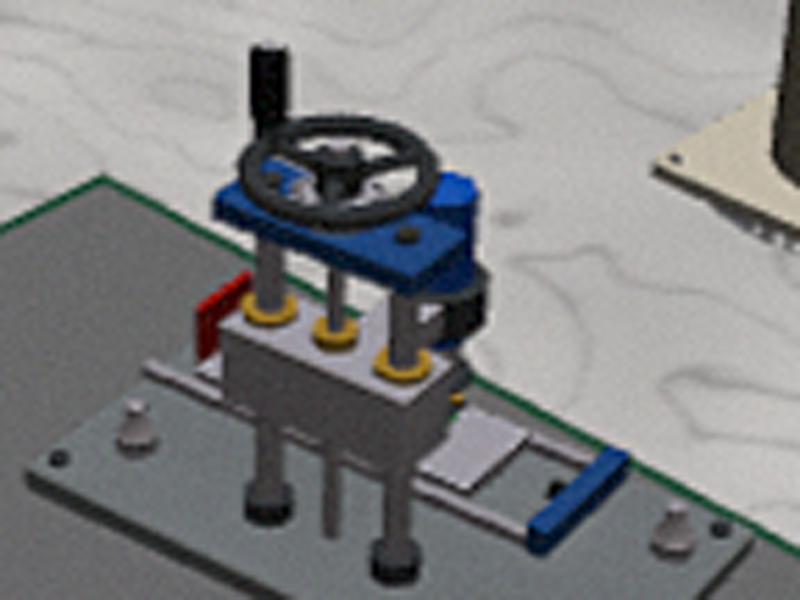

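The top crop shows plate corners at (42,172), (705,70), (750,430) and (100,535). The wheel centre is (380,192), the grip top (479,181), the handpiece (413,400) and the tab's outer top edge runs (697,303)–(712,392). The scene crop shows the wheel at (340,171), the grip top at (270,47), and plate corners at (28,470) and (752,540).

```bash
cat > h.py <<'E'
import numpy as np,pickle
CR=dict(top=(196,188,120),scene=(216,140,144))
def unc(n,u,v,cr=None):
    x,y,w=cr or CR[n]; k=800/w; return np.array([(u+.5)/k-.5+x,(v+.5)/k-.5+y])
def proj(s,p):
    E=s["extrinsics"]; c=E[:3,:3].T@(np.asarray(p)-E[:3,3]); f=192/np.tan(np.radians(s["fovy"]/2))
    return np.array([s["cx"]+f*c[0]/-c[2], s["cy"]-f*c[1]/-c[2]])
def ray(s,uv,z):
    E=s["extrinsics"]; f=192/np.tan(np.radians(s["fovy"]/2))
    d=E[:3,:3]@np.array([(uv[0]-s["cx"])/f,-(uv[1]-s["cy"])/f,-1]); return E[:3,3]+d*(z-E[2,3])/d[2]
def cam(n): return pickle.load(open(n+".pkl","rb"))
def w(q,p):
    c,s=np.cos(q[2]),np.sin(q[2]); return np.array([q[0]+c*p[0]-s*p[1],q[1]+s*p[0]+c*p[1],p[2]])
E
python3 - <<'E'
from h import *
from scipy.optimize import least_squares
C={n:cam(n) for n in CR}
P=[("top",42,172,(.1,.18,.018)),("top",705,70,(.1,-.18,.018)),("top",750,430,(-.1,-.18,.018)),("top",100,535,(-.1,.18,.018)),
("top",380,192,(.05,0,.252)),("top",413,400,(-.05,0,.195)),("scene",340,171,(.05,0,.252)),("scene",28,470,(.1,-.18,.018)),("scene",752,540,(-.1,.18,.018))]
P=P[:-1] if 0 else P
f=lambda q:np.concatenate([proj(C[n],w(q,p))-unc(n,u,v) for n,u,v,p in P])
r=least_squares(f,[.6,0,.1],loss="soft_l1"); q=r.x
print(q,f(q).reshape(-1,2).round(2))
np.save("q.npy",q)
from math import *
for n,u,v in(("top",479,181),("scene",270,47)):
    p=ray(C[n],unc(n,u,v),.306); d=p-w(q,(.05,0,.252)); print("grip",p,hypot(d[0],d[1]),atan2(d[1],d[0]))
inv=lambda p:(lambda d:(cos(q[2])*d[0]+sin(q[2])*d[1],-sin(q[2])*d[0]+cos(q[2])*d[1]))(p[:2]-q[:2])
for u,v in((697,303),(712,392)):
    p=ray(C["top"],unc("top",u,v),.07);print("tab",p,inv(p))
p=w(q,(.05,0,.25));print("wheel",p)
E
```

```text
[0.51331112 0.01879692 0.12707578] [[-0.26 -0.97]
 [-0.74 -0.84]
 [ 1.4   0.44]
 [-0.93  0.07]
 [-0.05  0.04]
 [-0.11  0.18]
 [-0.25 -0.09]
 [-0.92 -1.38]
 [ 1.22 -1.76]]
grip [ 0.56505846 -0.02032957  0.306     ] 0.04551403017684348 -1.5235295168907488
grip [ 0.5670016  -0.01872653  0.306     ] 0.04405077814974912 -1.477731947115814
tab [ 0.50716445 -0.13691017  0.07      ] (np.float64(-0.025830500611752093), np.float64(-0.15367259345693846))
tab [ 0.46085925 -0.14322912  0.07      ] (np.float64(-0.07256315044530297), np.float64(-0.15407214849032758))
wheel [0.56290796 0.02513362 0.25      ]
```

{"fn": "servo_tool", "kwargs": {"series": [{"gripper":-1,"z":-2.2,"twist":0.1625},{"gripper":-1,"z":-2.2,"twist":0.1625},{"gripper":-1,"z":-2.2,"twist":0.1625},{"gripper":-1,"z":-2.2,"twist":0.1625},{"gripper":-1,"z":-2.2,"twist":0.1625},{"gripper":-1,"z":-2.2,"twist":0.1625},{"gripper":-1}], "grip_force": 30}}

```text
validation failed for argument at $.se...
```

{"fn": "servo_tool", "kwargs": {"series": [{"gripper":-1,"x":-4.72,"y":0.69},{"gripper":-1,"x":-4.72,"y":0.69},{"gripper":-1,"x":-4.72,"y":0.69},{"gripper":-1,"x":-4.72,"y":0.69},{"gripper":-1,"x":-4.72,"y":0.69},{"gripper":-1,"x":-4.72,"y":0.69},{"gripper":-1,"x":-4.72,"y":0.69},{"gripper":-1,"x":-4.72,"y":0.69},{"gripper":-1,"x":-4.72,"y":0.69},{"gripper":-1,"x":-4.72,"y":0.69},{"gripper":-1,"x":-4.72,"y":0.69},{"gripper":-1,"x":-4.72,"y":0.69},{"gripper":-1,"x":-4.72,"y":0.69},{"gripper":-1,"x":-4.72,"y":0.69},{"gripper":-1,"x":-4.72,"y":0.69},{"gripper":-1,"x":-4.72,"y":0.69},{"gripper":-1},{"gripper":-1}]}}

```text
validation failed for argument at $.se...
```

{"fn": "servo_tool", "kwargs": {"series": [{"gripper":-1,"x":0,"y":0,"z":-2.2,"twist":0.1625},{"gripper":-1,"x":0,"y":0,"z":-2.2,"twist":0.1625},{"gripper":-1,"x":0,"y":0,"z":-2.2,"twist":0.1625},{"gripper":-1,"x":0,"y":0,"z":-2.2,"twist":0.1625},{"gripper":-1,"x":0,"y":0,"z":-2.2,"twist":0.1625},{"gripper":-1,"x":0,"y":0,"z":-2.2,"twist":0.1625}], "grip_force": 30}}

```text
t: 0.85
ee_pos: [0.2811, 0.5579, 0.3636]
ee_rot: [-3.141, 0.001, 1.694]
force: [-0.9, 0.9, 0.1]
opening: -0.0001
finger_force: 0.0
```

{"fn": "servo_tool", "kwargs": {"series": [{"gripper":-1,"x":-4.72,"y":0.69,"z":0,"twist":0},{"gripper":-1,"x":-4.72,"y":0.69,"z":0,"twist":0},{"gripper":-1,"x":-4.72,"y":0.69,"z":0,"twist":0},{"gripper":-1,"x":-4.72,"y":0.69,"z":0,"twist":0},{"gripper":-1,"x":-4.72,"y":0.69,"z":0,"twist":0},{"gripper":-1,"x":-4.72,"y":0.69,"z":0,"twist":0},{"gripper":-1,"x":-4.72,"y":0.69,"z":0,"twist":0},{"gripper":-1,"x":-4.72,"y":0.69,"z":0,"twist":0},{"gripper":-1,"x":-4.72,"y":0.69,"z":0,"twist":0},{"gripper":-1,"x":-4.72,"y":0.69,"z":0,"twist":0},{"gripper":-1,"x":-4.72,"y":0.69,"z":0,"twist":0},{"gripper":-1,"x":-4.72,"y":0.69,"z":0,"twist":0},{"gripper":-1,"x":-4.72,"y":0.69,"z":0,"twist":0},{"gripper":-1,"x":-4.72,"y":0.69,"z":0,"twist":0},{"gripper":-1,"x":-4.72,"y":0.69,"z":0,"twist":0},{"gripper":-1,"x":-4.72,"y":0.69,"z":0,"twist":0},{"gripper":-1,"x":0,"y":0,"z":0,"twist":0},{"gripper":-1,"x":0,"y":0,"z":0,"twist":0}]}}

```text
t: 3.1
ee_pos: [0.4874, -0.1763, 0.3628]
ee_rot: [-3.141, -0.001, 1.699]
force: [0.0, -0.5, 0.7]
opening: -0.0
finger_force: 0.0
```

{"fn": "servo_tool", "kwargs": {"series": [{"gripper":-1,"x":0,"y":0,"z":5,"twist":0},{"gripper":-1,"x":0,"y":0,"z":5,"twist":0},{"gripper":-1,"x":0,"y":0,"z":5,"twist":0},{"gripper":-1,"x":0,"y":0,"z":5,"twist":0},{"gripper":-1,"x":0,"y":0,"z":5,"twist":0},{"gripper":-1,"x":0,"y":0,"z":4,"twist":0},{"gripper":-1,"x":0,"y":0,"z":2.5,"twist":0},{"gripper":-1,"x":0,"y":0,"z":0,"twist":0},{"gripper":-1,"x":1,"y":0,"z":0,"twist":0},{"gripper":-1,"x":0.5,"y":0,"z":0,"twist":0},{"gripper":-1,"x":0.5,"y":0,"z":0,"twist":0},{"gripper":-1,"x":0.5,"y":0,"z":0,"twist":0},{"gripper":-1,"x":0.5,"y":0,"z":0,"twist":0},{"gripper":-1,"x":0.5,"y":0,"z":0,"twist":0}]}}

```text
t: 4.85
ee_pos: [0.4836, -0.1419, 0.0485]
ee_rot: [3.141, 0.001, 1.7]
force: [0.3, -3.8, 2.1]
opening: -0.0002
finger_force: 1.3
```

{"fn": "servo_tool", "kwargs": {"series": [{"gripper":-1,"x":0.5,"y":0,"z":0,"twist":0},{"gripper":-1,"x":0.5,"y":0,"z":0,"twist":0},{"gripper":-1,"x":0.4,"y":0,"z":0,"twist":0},{"gripper":-1,"x":0.4,"y":0,"z":0,"twist":0}]}}

```text
t: 5.35
ee_pos: [0.4811, -0.1238, 0.0483]
ee_rot: [3.141, 0.0, 1.7]
force: [0.4, -2.8, 2.5]
opening: -0.0
finger_force: 1.3
```

Run:
```python
from cell import telemetry, eyes
import cv2,pickle
s=eyes.snapshot("top"); pickle.dump(s,open("t2.pkl","wb"))
cv2.imwrite("pics/t2.png",cv2.resize(s["img"][188:278,196:316,::-1],(800,600),interpolation=cv2.INTER_CUBIC))
print(telemetry.state()["ee_pos"],telemetry.state()["force"])
```

```text
[ 0.48096207 -0.12341735  0.04829382] [0.57715298 0.71737757 1.42160819]
```

View pics/t2.png

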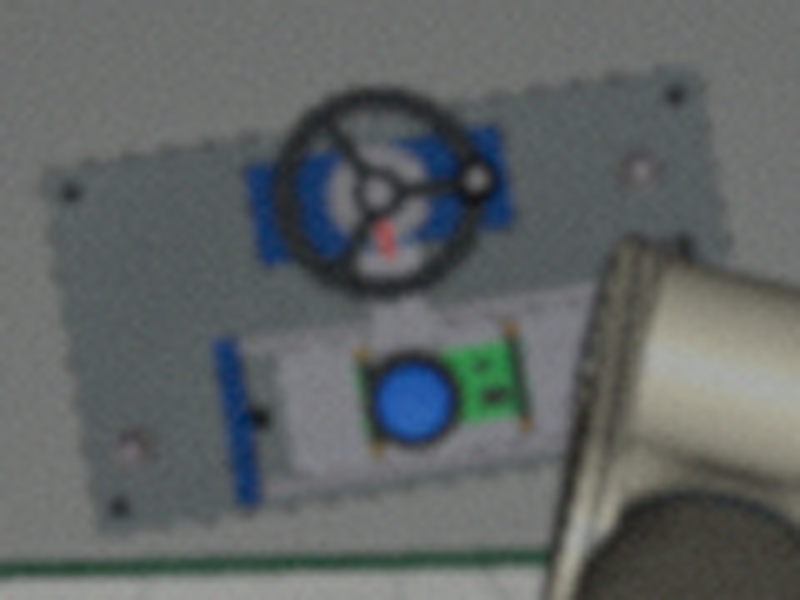

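The carriage has moved about 27 mm. Its left edge is at x≈285 and the stop's bumper at x≈262, which leaves about 15 mm.

{"fn": "servo_tool", "kwargs": {"series": [{"gripper":-1,"x":0.4,"y":0,"z":0,"twist":0},{"gripper":-1,"x":0.3,"y":0,"z":0,"twist":0},{"gripper":-1,"x":0.2,"y":0,"z":0,"twist":0},{"gripper":-1,"x":0.2,"y":0,"z":0,"twist":0}]}}

```text
t: 5.9
ee_pos: [0.4796, -0.113, 0.0483]
ee_rot: [-3.141, -0.0, 1.7]
force: [-0.8, -2.6, 0.9]
opening: 0.0003
finger_force: 1.3
```

{"fn": "servo_tool", "kwargs": {"series": [{"gripper":-1,"x":0.1,"y":0,"z":0,"twist":0},{"gripper":-1,"x":0.1,"y":0,"z":0,"twist":0}]}}

```text
t: 6.15
ee_pos: [0.4793, -0.1111, 0.0483]
ee_rot: [-3.141, -0.0, 1.7]
force: [0.2, -3.3, 0.6]
opening: -0.0003
finger_force: 1.3
```

{"fn": "servo_tool", "kwargs": {"series": [{"gripper":-1,"x":0.1,"y":0,"z":0,"twist":0}]}}

```text
t: 6.28
ee_pos: [0.4791, -0.1101, 0.0483]
ee_rot: [-3.141, -0.0, 1.7]
force: [-0.4, -2.0, 0.4]
opening: 0.0001
finger_force: 1.3
```

{"fn": "servo_tool", "kwargs": {"series": [{"gripper":-1,"x":0.1,"y":0,"z":0,"twist":0}]}}

```text
t: 6.4
ee_pos: [0.479, -0.1091, 0.0483]
ee_rot: [-3.141, -0.0, 1.7]
force: [-0.5, -2.0, 1.1]
opening: -0.0
finger_force: 1.3
```

{"fn": "servo_tool", "kwargs": {"series": [{"gripper":-1,"x":0.1,"y":0,"z":0,"twist":0}]}}

```text
t: 6.52
ee_pos: [0.4789, -0.1081, 0.0483]
ee_rot: [-3.141, -0.0, 1.7]
force: [-0.1, -2.5, 0.2]
opening: -0.0001
finger_force: 1.3
```

{"fn": "servo_tool", "kwargs": {"series": [{"gripper":-1,"x":0.07,"y":0,"z":0,"twist":0}]}}

```text
t: 6.65
ee_pos: [0.4789, -0.1078, 0.0483]
ee_rot: [-3.142, 0.001, 1.7]
force: [-1.6, -8.7, -0.3]
opening: -0.0002
finger_force: 4.6
```

{"fn": "servo_tool", "kwargs": {"series": [{"gripper":-1,"x":0.05,"y":0,"z":0,"twist":0}]}}

```text
t: 6.78
ee_pos: [0.4788, -0.1078, 0.0483]
ee_rot: [-3.142, 0.001, 1.701]
force: [-1.3, -12.6, -0.8]
opening: -0.0001
finger_force: 5.9
```

{"fn": "servo_tool", "kwargs": {"series": [{"gripper":-1,"x":0,"y":0,"z":0,"twist":0},{"gripper":-1,"x":0,"y":0,"z":0,"twist":0},{"gripper":-1,"x":-1,"y":0,"z":0,"twist":0},{"gripper":-1,"x":-2,"y":0,"z":0,"twist":0},{"gripper":-1,"x":0,"y":0,"z":-4.5,"twist":0},{"gripper":-1,"x":0,"y":0,"z":-5,"twist":0},{"gripper":-1,"x":0,"y":0,"z":-5,"twist":0},{"gripper":-1,"x":0,"y":0,"z":-5,"twist":0},{"gripper":-1,"x":0,"y":0,"z":-5,"twist":0},{"gripper":-1,"x":0,"y":0,"z":-5,"twist":0},{"gripper":-1,"x":0,"y":0,"z":-2,"twist":0},{"gripper":1,"x":2.66,"y":2.44,"z":0,"twist":0},{"gripper":1,"x":2.66,"y":2.44,"z":0,"twist":0},{"gripper":1,"x":2.66,"y":2.44,"z":0,"twist":0},{"gripper":1,"x":2.66,"y":2.44,"z":0,"twist":0},{"gripper":1,"x":0,"y":0,"z":0,"twist":0}]}}

```text
t: 8.78
ee_pos: [0.5668, -0.0179, 0.363]
ee_rot: [-3.141, -0.001, 1.702]
force: [-0.6, 0.3, 0.1]
opening: 0.085
finger_force: 0.0
```

Run:
```python
from cell import telemetry, eyes
import cv2,pickle
s=eyes.snapshot("scene"); pickle.dump(s,open("s3.pkl","wb"))
cv2.imwrite("pics/s3.png",cv2.resize(s["img"][110:242,216:392,::-1],(800,600),interpolation=cv2.INTER_CUBIC))
print(telemetry.state()["ee_pos"],telemetry.state()["force"])
```

```text
[ 0.56605303 -0.01874965  0.36299184] [-0.68498964 -0.45104577  0.86096896]
```

View pics/s3.png

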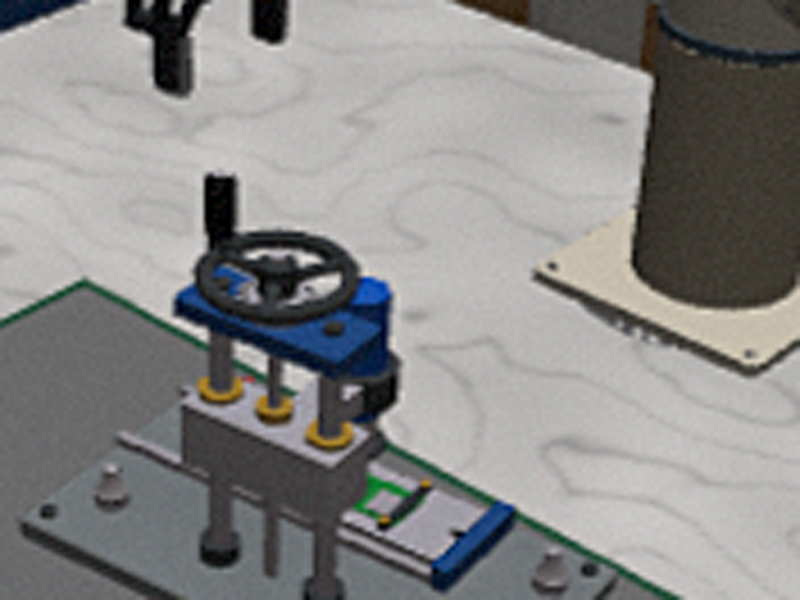

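The carriage sits at the stop, and the open fingers straddle the grip at about (220,180). I'll lower and close.

{"fn": "servo_tool", "kwargs": {"series": [{"gripper":1,"x":0,"y":0,"z":3,"twist":0},{"gripper":1,"x":0,"y":0,"z":3,"twist":0},{"gripper":1,"x":0,"y":0,"z":2,"twist":0},{"gripper":1,"x":0,"y":0,"z":0.9,"twist":0},{"gripper":-1,"x":0,"y":0,"z":0,"twist":0},{"gripper":-1,"x":0,"y":0,"z":0,"twist":0},{"gripper":-1,"x":0,"y":0,"z":0,"twist":0},{"gripper":-1,"x":0,"y":0,"z":0,"twist":0},{"gripper":-1,"x":0,"y":0,"z":0,"twist":0},{"gripper":-1,"x":0,"y":0,"z":0,"twist":0},{"gripper":-1,"x":0,"y":0,"z":0,"twist":0}], "grip_force": 30}}

```text
t: 10.2
ee_pos: [0.5664, -0.0187, 0.2752]
ee_rot: [3.14, 0.0, 1.7]
force: [-0.2, -0.7, 6.0]
opening: 0.0196
finger_force: 29.5
```

```bash
cat > rows.py <<'E'
import numpy as np,sys
a0,n,st=float(sys.argv[1]),int(sys.argv[2]),float(sys.argv[3])
th=np.radians(a0-st*np.arange(n+1)); p=4.5*np.c_[np.sin(th),np.cos(th)]; p=p.round(2); 
for i,d in enumerate(np.diff(p,axis=0).round(2)): print(round(a0-st*(i+1)),d.tolist(),end="; ")
E
python3 rows.py -92.9 36 10
```

```text
-103 [0.1, -0.77]; -113 [0.24, -0.75]; -123 [0.37, -0.69]; -133 [0.48, -0.62]; -143 [0.59, -0.53]; -153 [0.66, -0.42]; -163 [0.73, -0.29]; -173 [0.76, -0.17]; -183 [0.79, -0.02]; -193 [0.77, 0.1]; -203 [0.75, 0.24]; -213 [0.69, 0.37]; -223 [0.62, 0.48]; -233 [0.53, 0.59]; -243 [0.42, 0.66]; -253 [0.29, 0.73]; -263 [0.17, 0.76]; -273 [0.02, 0.79]; -283 [-0.1, 0.77]; -293 [-0.24, 0.75]; -303 [-0.37, 0.69]; -313 [-0.48, 0.62]; -323 [-0.59, 0.53]; -333 [-0.66, 0.42]; -343 [-0.73, 0.29]; -353 [-0.76, 0.17]; -363 [-0.79, 0.02]; -373 [-0.77, -0.1]; -383 [-0.75, -0.24]; -393 [-0.69, -0.37]; -403 [-0.62, -0.48]; -413 [-0.53, -0.59]; -423 [-0.42, -0.66]; -433 [-0.29, -0.73]; -443 [-0.17, -0.76]; -453 [-0.02, -0.79];
```

{"fn": "servo_tool", "kwargs": {"series": [{"gripper":-1,"x":0.1,"y":-0.77,"z":0,"twist":0},{"gripper":-1,"x":0.24,"y":-0.75,"z":0,"twist":0}]}}

```text
t: 10.45
ee_pos: [0.5509, -0.0167, 0.2752]
ee_rot: [3.139, -0.001, 1.7]
force: [2.1, 4.6, 5.2]
opening: 0.0198
finger_force: 29.6
```

{"fn": "servo_tool", "kwargs": {"series": [{"gripper":-1,"x":0.37,"y":-0.69,"z":0,"twist":0},{"gripper":-1,"x":0.48,"y":-0.62,"z":0,"twist":0}]}}

```text
t: 10.7
ee_pos: [0.5371, -0.0096, 0.2752]
ee_rot: [3.138, -0.001, 1.7]
force: [6.0, 5.3, 4.7]
opening: 0.0192
finger_force: 29.5
```

{"fn": "servo_tool", "kwargs": {"series": [{"gripper":-1,"x":0.59,"y":-0.53,"z":0,"twist":0},{"gripper":-1,"x":0.66,"y":-0.42,"z":0,"twist":0}]}}

```text
t: 10.95
ee_pos: [0.5268, 0.0016, 0.2752]
ee_rot: [3.137, -0.001, 1.7]
force: [7.6, 4.5, 1.6]
opening: 0.0201
finger_force: 29.4
```

{"fn": "servo_tool", "kwargs": {"series": [{"gripper":-1,"x":0.73,"y":-0.29,"z":0,"twist":0},{"gripper":-1,"x":0.76,"y":-0.17,"z":0,"twist":0}]}}

```text
t: 11.2
ee_pos: [0.5207, 0.0154, 0.2752]
ee_rot: [3.136, 0.0, 1.7]
force: [10.2, 2.1, 0.6]
opening: 0.0196
finger_force: 29.3
```

Forces so far are purely radial, about 10 N inward, so there's no bite yet. I'll trim the circle slightly inward and continue.

{"fn": "servo_tool", "kwargs": {"series": [{"gripper":-1,"x":0.79,"y":0.02,"z":0,"twist":0},{"gripper":-1,"x":0.77,"y":0.14,"z":0,"twist":0}]}}

```text
t: 11.45
ee_pos: [0.5197, 0.0307, 0.2752]
ee_rot: [3.138, 0.001, 1.7]
force: [5.3, -0.5, 3.7]
opening: 0.0196
finger_force: 29.6
```

{"fn": "servo_tool", "kwargs": {"series": [{"gripper":-1,"x":0.75,"y":0.24,"z":0,"twist":0},{"gripper":-1,"x":0.69,"y":0.37,"z":0,"twist":0}]}}

```text
t: 11.7
ee_pos: [0.5238, 0.0455, 0.2752]
ee_rot: [3.138, 0.001, 1.7]
force: [6.0, -2.9, 4.5]
opening: 0.0197
finger_force: 29.7
```

{"fn": "servo_tool", "kwargs": {"series": [{"gripper":-1,"x":0.62,"y":0.48,"z":0,"twist":0},{"gripper":-1,"x":0.53,"y":0.59,"z":0,"twist":0}]}}

```text
t: 11.95
ee_pos: [0.5325, 0.058, 0.2751]
ee_rot: [3.139, 0.002, 1.7]
force: [3.7, -4.3, 6.6]
opening: 0.0202
finger_force: 29.9
```

{"fn": "servo_tool", "kwargs": {"series": [{"gripper":-1,"x":0.42,"y":0.66,"z":0,"twist":0},{"gripper":-1,"x":0.29,"y":0.73,"z":0,"twist":0}]}}

```text
t: 12.2
ee_pos: [0.545, 0.0669, 0.2751]
ee_rot: [3.14, 0.001, 1.7]
force: [1.1, -3.5, 7.3]
opening: 0.0196
finger_force: 30.0
```

{"fn": "servo_tool", "kwargs": {"series": [{"gripper":-1,"x":0.17,"y":0.76,"z":0,"twist":0},{"gripper":-1,"x":0.02,"y":0.79,"z":0,"twist":0}]}}

```text
t: 12.45
ee_pos: [0.5598, 0.0711, 0.2751]
ee_rot: [3.141, 0.0, 1.7]
force: [0.3, -1.7, 8.6]
opening: 0.0198
finger_force: 30.1
```

{"fn": "servo_tool", "kwargs": {"series": [{"gripper":-1,"x":-0.1,"y":0.77,"z":0,"twist":0},{"gripper":-1,"x":-0.24,"y":0.75,"z":0,"twist":0}]}}

```text
t: 12.7
ee_pos: [0.5737, 0.0703, 0.275]
ee_rot: [-3.138, -0.001, 1.7]
force: [-8.2, 2.3, 13.1]
opening: 0.0196
finger_force: 30.7
```

{"fn": "servo_tool", "kwargs": {"series": [{"gripper":-1,"x":-0.37,"y":0.69,"z":0,"twist":0},{"gripper":-1,"x":-0.48,"y":0.62,"z":0,"twist":0}]}}

```text
t: 12.95
ee_pos: [0.5882, 0.0645, 0.2751]
ee_rot: [-3.14, -0.003, 1.7]
force: [-4.7, 7.7, 11.1]
opening: 0.0195
finger_force: 30.4
```

{"fn": "servo_tool", "kwargs": {"series": [{"gripper":-1,"x":-0.59,"y":0.53,"z":0,"twist":0},{"gripper":-1,"x":-0.66,"y":0.42,"z":0,"twist":0}]}}

```text
t: 13.2
ee_pos: [0.6001, 0.0539, 0.2752]
ee_rot: [3.141, -0.004, 1.7]
force: [-1.6, 8.6, 8.0]
opening: 0.0195
finger_force: 30.2
```

{"fn": "servo_tool", "kwargs": {"series": [{"gripper":-1,"x":-0.73,"y":0.29,"z":0,"twist":0},{"gripper":-1,"x":-0.76,"y":0.17,"z":0,"twist":0}]}}

```text
t: 13.45
ee_pos: [0.6075, 0.0397, 0.2752]
ee_rot: [3.139, -0.003, 1.7]
force: [2.0, 8.8, 6.4]
opening: 0.0198
finger_force: 30.0
```

{"fn": "servo_tool", "kwargs": {"series": [{"gripper":-1,"x":-0.79,"y":0.02,"z":0,"twist":0},{"gripper":-1,"x":-0.77,"y":-0.1,"z":0,"twist":0}]}}

```text
t: 13.7
ee_pos: [0.6095, 0.0237, 0.2752]
ee_rot: [3.137, -0.002, 1.7]
force: [4.3, 7.8, 5.0]
opening: 0.0196
finger_force: 29.9
```

The force jumped to about 8 N tangentially between t=12.45 and 12.70, so it has bitten. I'll fit the circle to get the angles.

```bash
python3 - <<'E'
import numpy as np
P=np.array([[.5509,-.0167],[.5371,-.0096],[.5268,.0016],[.5207,.0154],[.5197,.0307],[.5238,.0455],[.5325,.058],[.545,.0669],[.5598,.0711],[.5737,.0703],[.5882,.0645],[.6001,.0539],[.6075,.0397],[.6095,.0237]])
s=np.linalg.lstsq(np.c_[2*P,np.ones(len(P))],(P**2).sum(1),rcond=None)[0]
c=s[:2];print(c,np.sqrt(s[2]+c@c))
for c in(c,np.array([.5640,.0258])):
  d=P-c;print(np.degrees(np.unwrap(np.arctan2(d[:,1],d[:,0]))).round(1),np.hypot(*d.T).round(4))
E
python3 rows.py -372.9 36 10
```

```text
[0.56449542 0.02623399] 0.04506327575885852
[-107.6 -127.4 -146.8 -166.1 -185.7 -205.3 -224.8 -244.4 -264.  -281.8
 -301.8 -322.2 -342.6 -363.2] [0.045  0.0451 0.045  0.0451 0.045  0.045  0.0451 0.0451 0.0451 0.045
 0.045  0.0451 0.0451 0.0451]
[-107.1 -127.2 -147.  -166.5 -186.3 -206.1 -225.6 -245.2 -264.7 -282.3
 -302.  -322.1 -342.3 -362.6] [0.0445 0.0445 0.0444 0.0445 0.0446 0.0448 0.045  0.0453 0.0455 0.0455
 0.0456 0.0457 0.0457 0.0455]
-383 [-0.75, -0.24]; -393 [-0.69, -0.37]; -403 [-0.62, -0.48]; -413 [-0.53, -0.59]; -423 [-0.42, -0.66]; -433 [-0.29, -0.73]; -443 [-0.17, -0.76]; -453 [-0.02, -0.79]; -463 [0.1, -0.77]; -473 [0.24, -0.75]; -483 [0.37, -0.69]; -493 [0.48, -0.62]; -503 [0.59, -0.53]; -513 [0.66, -0.42]; -523 [0.73, -0.29]; -533 [0.76, -0.17]; -543 [0.79, -0.02]; -553 [0.77, 0.1]; -563 [0.75, 0.24]; -573 [0.69, 0.37]; -583 [0.62, 0.48]; -593 [0.53, 0.59]; -603 [0.42, 0.66]; -613 [0.29, 0.73]; -623 [0.17, 0.76]; -633 [0.02, 0.79]; -643 [-0.1, 0.77]; -653 [-0.24, 0.75]; -663 [-0.37, 0.69]; -673 [-0.48, 0.62]; -683 [-0.59, 0.53]; -693 [-0.66, 0.42]; -703 [-0.73, 0.29]; -713 [-0.76, 0.17]; -723 [-0.79, 0.02]; -733 [-0.77, -0.1];
```

{"fn": "servo_tool", "kwargs": {"series": [{"gripper":-1,"x":-0.75,"y":-0.2,"z":0,"twist":0},{"gripper":-1,"x":-0.69,"y":-0.35,"z":0,"twist":0},{"gripper":-1,"x":-0.62,"y":-0.48,"z":0,"twist":0},{"gripper":-1,"x":-0.53,"y":-0.59,"z":0,"twist":0},{"gripper":-1,"x":-0.42,"y":-0.66,"z":0,"twist":0},{"gripper":-1,"x":-0.29,"y":-0.73,"z":0,"twist":0},{"gripper":-1,"x":-0.17,"y":-0.76,"z":0,"twist":0},{"gripper":-1,"x":-0.02,"y":-0.79,"z":0,"twist":0},{"gripper":-1,"x":0.1,"y":-0.77,"z":0,"twist":0},{"gripper":-1,"x":0.24,"y":-0.75,"z":0,"twist":0}]}}

```text
t: 14.95
ee_pos: [0.5534, -0.0173, 0.2752]
ee_rot: [3.137, 0.001, 1.7]
force: [7.4, 0.8, 2.5]
opening: 0.0191
finger_force: 29.8
```

{"fn": "servo_tool", "kwargs": {"series": [{"gripper":-1,"x":0.37,"y":-0.69,"z":0,"twist":0},{"gripper":-1,"x":0.48,"y":-0.62,"z":0,"twist":0},{"gripper":-1,"x":0.59,"y":-0.53,"z":0,"twist":0},{"gripper":-1,"x":0.66,"y":-0.42,"z":0,"twist":0},{"gripper":-1,"x":0.73,"y":-0.29,"z":0,"twist":0},{"gripper":-1,"x":0.76,"y":-0.17,"z":0,"twist":0},{"gripper":-1,"x":0.79,"y":-0.02,"z":0,"twist":0},{"gripper":-1,"x":0.77,"y":0.1,"z":0,"twist":0}]}}

```text
t: 15.95
ee_pos: [0.5197, 0.0293, 0.2751]
ee_rot: [3.14, 0.003, 1.7]
force: [4.2, -8.4, 4.8]
opening: 0.0202
finger_force: 30.1
```

{"fn": "servo_tool", "kwargs": {"series": [{"gripper":-1,"x":0.75,"y":0.24,"z":0,"twist":0},{"gripper":-1,"x":0.69,"y":0.37,"z":0,"twist":0},{"gripper":-1,"x":0.62,"y":0.48,"z":0,"twist":0},{"gripper":-1,"x":0.53,"y":0.59,"z":0,"twist":0},{"gripper":-1,"x":0.42,"y":0.66,"z":0,"twist":0},{"gripper":-1,"x":0.29,"y":0.73,"z":0,"twist":0},{"gripper":-1,"x":0.17,"y":0.76,"z":0,"twist":0},{"gripper":-1,"x":0.02,"y":0.79,"z":0,"twist":0}]}}

```text
t: 16.95
ee_pos: [0.5586, 0.0709, 0.2751]
ee_rot: [-3.138, 0.0, 1.7]
force: [-8.1, -1.6, 14.6]
opening: 0.0194
finger_force: 30.9
```

{"fn": "servo_tool", "kwargs": {"series": [{"gripper":-1,"x":-0.1,"y":0.77,"z":0,"twist":0},{"gripper":-1,"x":-0.24,"y":0.75,"z":0,"twist":0},{"gripper":-1,"x":-0.37,"y":0.69,"z":0,"twist":0},{"gripper":-1,"x":-0.48,"y":0.62,"z":0,"twist":0},{"gripper":-1,"x":-0.59,"y":0.53,"z":0,"twist":0},{"gripper":-1,"x":-0.66,"y":0.42,"z":0,"twist":0},{"gripper":-1,"x":-0.73,"y":0.29,"z":0,"twist":0},{"gripper":-1,"x":-0.76,"y":0.17,"z":0,"twist":0},{"gripper":-1,"x":-0.79,"y":0.02,"z":0,"twist":0},{"gripper":-1,"x":-0.77,"y":-0.1,"z":0,"twist":0}]}}

```text
t: 18.2
ee_pos: [0.6096, 0.0238, 0.2752]
ee_rot: [3.138, -0.003, 1.7]
force: [3.2, 8.3, 5.8]
opening: 0.0194
finger_force: 30.1
```

{"fn": "servo_tool", "kwargs": {"series": [{"gripper":-1,"x":-0.75,"y":-0.24,"z":0,"twist":0},{"gripper":-1,"x":-0.69,"y":-0.37,"z":0,"twist":0},{"gripper":-1,"x":-0.62,"y":-0.48,"z":0,"twist":0},{"gripper":-1,"x":-0.53,"y":-0.59,"z":0,"twist":0},{"gripper":-1,"x":-0.42,"y":-0.66,"z":0,"twist":0},{"gripper":-1,"x":-0.29,"y":-0.73,"z":0,"twist":0},{"gripper":-1,"x":-0.17,"y":-0.76,"z":0,"twist":0},{"gripper":-1,"x":-0.02,"y":-0.79,"z":0,"twist":0},{"gripper":-1,"x":0.1,"y":-0.77,"z":0,"twist":0},{"gripper":-1,"x":0.24,"y":-0.75,"z":0,"twist":0}]}}

```text
t: 19.45
ee_pos: [0.5534, -0.0173, 0.2752]
ee_rot: [3.137, 0.001, 1.7]
force: [6.7, 0.4, 2.8]
opening: 0.0195
finger_force: 29.9
```

{"fn": "servo_tool", "kwargs": {"series": [{"gripper":-1,"x":0.37,"y":-0.69,"z":0,"twist":0},{"gripper":-1,"x":0.48,"y":-0.62,"z":0,"twist":0},{"gripper":-1,"x":0.59,"y":-0.53,"z":0,"twist":0},{"gripper":-1,"x":0.66,"y":-0.42,"z":0,"twist":0},{"gripper":-1,"x":0.73,"y":-0.29,"z":0,"twist":0},{"gripper":-1,"x":0.76,"y":-0.17,"z":0,"twist":0},{"gripper":-1,"x":0.79,"y":-0.02,"z":0,"twist":0},{"gripper":-1,"x":0.77,"y":0.1,"z":0,"twist":0}]}}

```text
t: 20.45
ee_pos: [0.5197, 0.0293, 0.2752]
ee_rot: [3.14, 0.003, 1.7]
force: [3.9, -7.7, 5.9]
opening: 0.0192
finger_force: 30.1
```

{"fn": "servo_tool", "kwargs": {"series": [{"gripper":-1,"x":0.75,"y":0.24,"z":0,"twist":0},{"gripper":-1,"x":0.69,"y":0.37,"z":0,"twist":0},{"gripper":-1,"x":0.62,"y":0.48,"z":0,"twist":0},{"gripper":-1,"x":0.53,"y":0.59,"z":0,"twist":0},{"gripper":-1,"x":0.42,"y":0.66,"z":0,"twist":0},{"gripper":-1,"x":0.29,"y":0.73,"z":0,"twist":0},{"gripper":-1,"x":0.17,"y":0.76,"z":0,"twist":0},{"gripper":-1,"x":0.02,"y":0.79,"z":0,"twist":0}]}}

```text
t: 21.45
ee_pos: [0.5586, 0.0709, 0.275]
ee_rot: [-3.138, 0.0, 1.7]
force: [-8.4, -1.3, 13.8]
opening: 0.0196
finger_force: 31.0
```

{"fn": "servo_tool", "kwargs": {"series": [{"gripper":-1,"x":-0.05,"y":0.54,"z":0,"twist":0},{"gripper":-1,"x":0,"y":0,"z":0,"twist":0}]}}

```text
t: 21.7
ee_pos: [0.5646, 0.0713, 0.2751]
ee_rot: [-3.139, 0.0, 1.7]
force: [-3.6, -0.9, 11.2]
opening: 0.0196
finger_force: 30.7
```

{"fn": "servo_tool", "kwargs": {"series": [{"gripper":1,"x":0,"y":0,"z":0,"twist":0},{"gripper":1,"x":0,"y":0,"z":0,"twist":0},{"gripper":1,"x":0,"y":0,"z":0,"twist":0},{"gripper":1,"x":0,"y":0,"z":0,"twist":0},{"gripper":1,"x":0,"y":0,"z":0,"twist":0},{"gripper":1,"x":0,"y":0,"z":-2,"twist":0},{"gripper":1,"x":0,"y":0,"z":-3,"twist":0},{"gripper":1,"x":0,"y":0,"z":-4,"twist":0},{"gripper":1,"x":0,"y":0,"z":0,"twist":0},{"gripper":1,"x":4,"y":-1,"z":0,"twist":0},{"gripper":1,"x":5,"y":-1,"z":0,"twist":0},{"gripper":1,"x":5,"y":-1,"z":0,"twist":0},{"gripper":1,"x":5,"y":-1,"z":0,"twist":0},{"gripper":1,"x":4,"y":-1,"z":0,"twist":0},{"gripper":1,"x":0,"y":0,"z":0,"twist":0}]}}

```text
t: 23.58
ee_pos: [0.4851, 0.295, 0.3632]
ee_rot: [-3.14, 0.0, 1.703]
force: [0.5, -0.4, 0.6]
opening: 0.0854
finger_force: 0.0
```

Run:
```python
from cell import telemetry, eyes
import cv2,pickle,numpy as np
a=pickle.load(open("top.pkl","rb"))["img"]
s=eyes.snapshot("top"); pickle.dump(s,open("t4.pkl","wb"))
f=lambda m:cv2.resize(np.ascontiguousarray(m[188:278,196:286,::-1]),(400,400),interpolation=cv2.INTER_CUBIC)
cv2.imwrite("pics/t4.png",np.hstack([f(a),f(s["img"])]))
print(telemetry.state()["ee_pos"],telemetry.state()["force"])
```

```text
[0.48566287 0.29367807 0.36334584] [ 0.17214865 -0.24063643 -0.10591479]
```

View pics/t4.png

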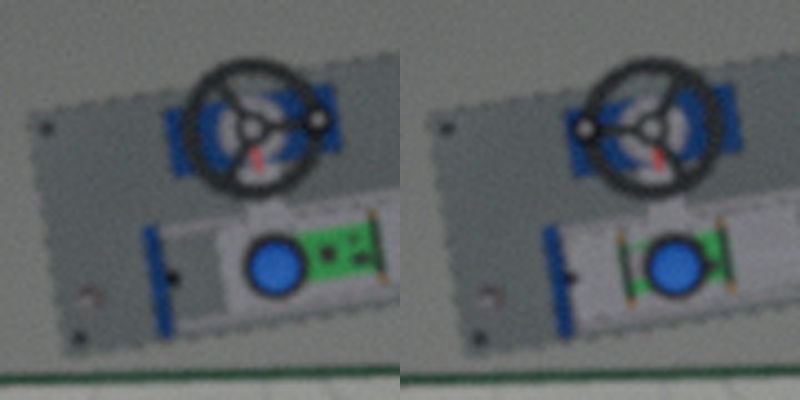

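The red mark is back at the same place, (257,160) before and (657,160) now. I'll check it numerically.

Run:
```python
from h import *
q=np.load("q.npy"); t=cam("top")
c=proj(t,[.5645,.0262,.236])
for n in("top","t4"):
    m=cam(n)["img"].astype(float)[205:240,235:275]; w_=np.clip(m[...,0]-np.maximum(m[...,1],m[...,2])-25,0,None)
    v,u=np.mgrid[205:240,235:275]; p=ray(t,[(u*w_).sum()/w_.sum(),(v*w_).sum()/w_.sum()],.236)
    d=p-[.5645,.0262,.236]; print(p,np.hypot(d[0],d[1]),np.degrees(np.arctan2(d[1],d[0])))
```

```text
[0.54170963 0.02299863 0.236     ] 0.0230141157132249 -172.00397310380654
[0.54172472 0.02247629 0.236     ] 0.023077679703920988 -170.7144240691787
```

```bash
python3 -c "
from cell import manip;print(manip.hand_in())"
```

```text
the job is handed in; nothing more can be done
None
```

The job is handed in: the carriage is home against its stop (pushed with about 13 N at most), the screw has had two full turns after the bite (its dial mark is back within about 1° of where it started), and the wheel is released with no other bench items touched; hand-in returned no verdict.

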